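# Hang the clawed specimen tray on the slotted stand

### The arm

A 7-joint arm with a two-finger parallel gripper is mounted at the origin on a cart in front of the work surface, level with it; the furniture and walls round the work are solid. World frame = base frame: x ahead of the robot, y to its left, z up, the work surface at z = 0. Lengths are in m, angles in degrees, forces in N, time in s.
With the tool pointing down it reaches from about 0.425 to 0.925 m from the base axis. Payload 6.8 kg.
Tool frame: the origin (TCP) lies between the finger pads, 19 mm behind the fingertips; this is the grasp point; z points along the fingers, y is the line along which they close (so a half turn about z gives the same grasp; the last joint's range is limited). The gripper opens to 85 mm and grips with 20 to 120 N. Pads are 22 mm wide; open, the fingers measure 114 mm over their backs; the gripper's body (76 mm by 85 mm) begins 54 mm behind the grasp point. The pads swing forward as they close: fully open they stand 13 mm farther back than shut.
Start: joints at [-72.943, 27.33, 1.283, 89.118, -0.659, 63.558, -4.761], TCP at [0.266, 0.62, 0.25] pointing down, gripper open.
Joint ranges: [-169.35, 169.35], [-19.33, 120.38], [-80.79, 83.38], [13.8, 139.57], [-78.32, 258.32], [9.67, 109.79], [-169.56, 169.56]. Speed limits (degrees/s): [136.94, 136.94, 180, 180, 180, 180, 180].

### API

Orientations are given as a 3x3 rotation matrix whose columns are the frame's x, y, z axes.
In Python, from cell import env, capture gives the robot as it stands.
- The arm moves only by the tool jog_arm, never from a script. Its argument "increments" is a list that holds one entry, the list of rows, each a list of 7 numbers: the shift along the world's x, y, z in m, then the turn, a rotation vector about the world's x, y, z in rad, then the opening, from 0 (shut) to 1 (fully open). In form: [[[tx, ty, tz, ax, ay, az, grip], ...]]. A call has 1 to 5 rows; each row shifts and turns the commanded pose from where the row before left it; what a row does not reach is not made up. A row lasts 1/10 s, in which the tool goes at most 50 mm and 8.59 degrees, less where a joint would pass 70% of its speed; a pose out of reach is approached as far as the arm can. A call is refused whole if a number of a shift passes 0.05 or a number of a turn 0.15, either way. A call with a gripper value outside its range is refused whole. The fingers move at their own pace and stop on an object; "grip_force" is the grip in N (left out, the last holds). Time passes only in rows, so rows that do not move let the fingers close. It gives the time, the measured TCP pose, the force, the opening and the grip force at its end, in the units of the state.
- env.observe(): the state, without advancing time (a new reading comes with each control period).
- capture(name): name is "scene" or "top"; returns a dict with "frame" (384x512x3 uint8, red, green, blue), "intrinsics" (3x3 intrinsics, pixels), "rvec" (rotation vector, rad) and "tvec" (3), from world to camera coordinates, as OpenCV has them. Camera axes: x right, y down, z forward; pixel columns grow to the right and rows downward; lengths in m; the calibration is good to about 2 mm. A picture is of the moment at which its call begins. There is no depth.
- env.sign_off(): hands the job in; it is judged then, once.
The state is a dict: "time_s": time; "joints": joint angles; "joint_vel": joint speeds; "joint_torque": joint torques, N m; "ee_pos": TCP position; "tcp_rot": TCP orientation; "ft_force": force on the tool from outside, world axes, zero at the start; "torque": the same for the moment, N m; "width": finger opening in m; "gripper_force": force on a finger pad.
Only numpy, scipy, OpenCV 4.12 (cv2) and the standard library are available. Lean on these libraries where they do the work, as an engineer would, in place of code of your own. Each camera call takes 0.05 s, during which the arm holds its last target. There are 200 camera calls.

### The job

Take the blue tray bracket, the one with two steel claws on its back, and hang it on the slotted stand: put both claws through the two slots above the orange bar and lower it so that they hook behind the bar. Then press the bracket down until the stiff orange bar is fully down at its stop, and let go. Leave the grey tray without claws where it stands.

Things in the scene. Friction and masses are not known exactly. Their poses are not given: they have to be found in the camera images.
- bracket: Blue tray, 0.2 kg (mm): x to its claws, z up; origin on underside. Floor x -45..85, y +-43, lips 12 high. Rib along x, 12 thick, top z 58; grip across y at x 0, TCP 42 up. Rear face x 85, 74 high. Two claws behind it, y +-32, 16 wide, z 42..70, reach 29: shank underside z 60, tip slopes back; gap to rear face 8 under shank, 22 at mouth (z 42). Hooked: underside 75 over bench, 63 when locked.
- plain_tray: Grey tray of the same shape, size (130 x 86 x 74 mm), origin and axes as the blue one, but with no claws on its back. It may stand in either of the two places. The tall white tester (x over 490, y -120 to 150 mm from the robot base) stands between the trays and the stand: cross in front of it, at x about 440, TCP 250 high.
- stand: Fixed aluminium plate (mm), 132 wide, 6 thick, 197 high, on a base 12 high, x -70..100, y +-80. Origin on the bench under the middle of the plate's front face; x points into the plate (face looks along -x, to the robot), z up. Two slots centred y +-32, each 44 wide, from bar top z 135 to z 183. Claws enter along +x, axes parallel, tray underside z 103; at the face tray origin is x -85.
- lock_bar (a joint): Orange bar across the plate, 108 mm wide, 14 high, flush with its face: the lower edge of both slots, top at z 135 mm when up. 0 = up (start), grows as it is pushed straight down, 0.012 m = fully down at its stop. About 7 N of friction, no spring: it stays where it is put, and the tray's weight alone does not move it.

How it is judged (in metres and radians):
On the way:
1. both claws are through the slots and hooked behind the orange bar while the bar is still up (x of bracket in the frame of stand between -0.097 and -0.07 m and y of bracket in the frame of stand between -0.022 and 0.022 m and angle between the z axis of bracket and the z axis of stand, either way round below 0.17 rad and angle between the x axis of bracket and the x axis of stand, either way round below 0.17 rad and z of bracket in the frame of stand between 0.066 and 0.09 m and value of joint lock_bar below 0.006 m), for 0.02 s.
At the end, for the whole second after the job is handed in: The blue bracket hangs at rest with both claws hooked behind the orange bar, its back at the plate (within 12 mm), square to the stand within about 10 degrees, its underside 55 to 69 mm above the bench, and the bar pushed down by more than 9 mm of its 12 mm (x of bracket in the frame of stand between -0.097 and -0.07 m and y of bracket in the frame of stand between -0.022 and 0.022 m and angle between the z axis of bracket and the z axis of stand, either way round below 0.17 rad and angle between the x axis of bracket and the x axis of stand, either way round below 0.17 rad and z of bracket in the frame of stand between 0.055 and 0.069 m and value of joint lock_bar above 0.009 m and linear speed of bracket below 0.02 m/s); the robot touches nothing.
It fails at once if the grey tray without claws was moved by more than 30 mm (distance of plain_tray from where it was at the start of the episode above 0.03 m).
It also fails if it takes over 48 s, if anything falls off the work surface, if the arm or the gripper's body presses on something with over 40 N, if the wrist force passes 120 N, or if a joint passes its speed limit or range.

## Working session

There is one attempt and no reset: what is moved stays moved. The work goes in short steps, Python scripts to look and compute and a tool call to move; the robot and the scene stay as the last step left them, time stands still between calls to the robot, and variables do not carry over. Pictures are saved under pics/ and viewed, at most 10 in all, crops included, and the job is handed in when it is done.

Besides the shell and the picture viewer there is one more tool, called as name(argument=value, ...) on one line, values as JSON. jog_arm: Moves the arm, as the interface text tells. Its arguments: {"type":"object","properties":{"increments":{"type":"array","items":{"type":"array","items":{"type":"array","items":{"type":"number"}}}},"grip_force":{"type":"number"}},"required":["increments"]}

```bash
mkdir -p pics; cat > h.py <<'E'
from cell import env, capture
import numpy as np, cv2
def cam(n):
    c=capture(n); R=cv2.Rodrigues(np.array(c["rvec"],float))[0]; t=np.array(c["tvec"],float).ravel()
    return c["frame"],np.array(c["intrinsics"]),R,t
def ray(K,R,t,u,v,z):
    o=-R.T@t; d=R.T@np.linalg.inv(K)@np.array([u,v,1.]); return o+d*(z-o[2])/d[2]
def proj(K,R,t,p):
    q=K@(R@np.array(p,float)+t); return q[:2]/q[2]
def save(n,f): cv2.imwrite("pics/"+n,cv2.cvtColor(f,cv2.COLOR_RGB2BGR))
E
python3 - <<'E'
from h import *
for n in("scene","top"):
    f,K,R,t=cam(n); save(n+"0.png",f); print(n,-R.T@t,R[2],K[0,0]); np.savez(n+"0.npz",f=f,K=K,R=R,t=t)
s=env.observe(); print(s)
E
```

```text
scene [ 0.23527078 -0.63655843  0.8391892 ] [ 0.30833455  0.56113988 -0.76814832] 371.03283457438766
top [ 0.40215301 -0.06727484  1.21227914] [ 0.13484151  0.01213501 -0.99079287] 432.51696452201844
{'time_s': 0.1, 'joints': array([-72.94347649,  27.37059752,   1.28199725,  89.16998335,
        -0.65930946,  63.55768401,  -4.76050169]), 'joint_vel': array([ 0.12685025, -0.10383707, -0.0217517 , -0.14832625, -0.02150525,
       -0.10824007,  0.01444372]), 'joint_torque': array([ 4.46368911e-03, -5.97765791e+01,  1.61375508e+00, -2.81955618e+01,
        1.28450379e-02,  5.16159256e-03,  2.96924362e-06]), 'ee_pos': array([0.26628788, 0.61973395, 0.24914857]), 'tcp_rot': array([[-9.18790696e-01,  3.94744722e-01, -5.11607832e-04],
       [ 3.94745035e-01,  9.18789477e-01, -1.50169578e-03],
       [-1.22726593e-04, -1.58169876e-03, -9.99998742e-01]]), 'ft_force': array([-0.42462755, -0.26328498, -0.76225274]), 'torque': array([0.0007377 , 0.04827893, 0.037264  ]), 'gripper_force': 0.0, 'width': 0.08532346827027401}
```

View pics/scene0.png

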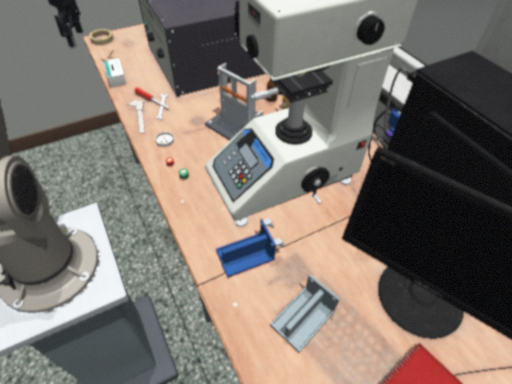

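View pics/top0.png

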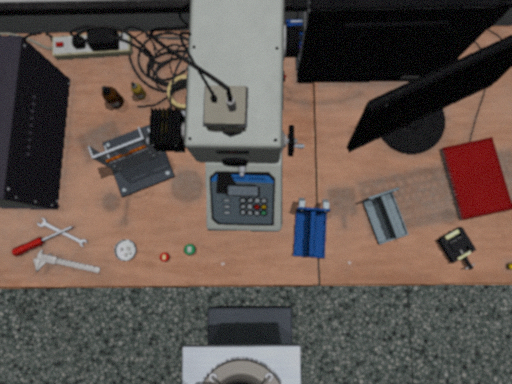

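Scene: blue bracket at about (248,250), grey tray (307,312), stand (235,100). Top: blue (310,232) with claws toward +x, grey (384,217), stand (135,162) turned slightly. I'll enlarge both.

```bash
python3 - <<'E'
from h import *
T=np.load("top0.npz");S=np.load("scene0.npz")
a=cv2.resize(T["f"][115:205,80:180],(400,360),interpolation=3)
b=cv2.resize(T["f"][190:270,275:375][:, :100],(400,320),interpolation=3)
a=np.vstack([a[:300],b[:300]])
c=cv2.resize(S["f"][55:145,195:275],(400,450),interpolation=3)[:300+50]
d=cv2.resize(S["f"][210:285,205:305],(400,300),interpolation=3)[:250]
save("crop.png",np.hstack([a,np.vstack([c,d])]))
f=T["f"];K,R,t=T["K"],T["R"],T["t"]
def blue(f): 
    h=cv2.cvtColor(f,cv2.COLOR_RGB2HSV); return cv2.inRange(h,(100,130,40),(125,255,255))
m=blue(f); m[:190]=0; m[:,:280]=0; m[:,350:]=0
ys,xs=np.where(m); r=cv2.minAreaRect(np.c_[xs,ys].astype(np.float32)); print(r); bx=cv2.boxPoints(r)
for p in bx: print(p,ray(K,R,t,*p,0.0),ray(K,R,t,*p,0.012),ray(K,R,t,*p,0.074))
E
```

```text
((309.8082580566406, 231.66397094726562), (31.48844337463379, 48.60501480102539), 6.2034478187561035)
[291.53012 254.12286] [ 0.39298983 -0.14406178  0.        ] [ 0.39308054 -0.14330169  0.012     ] [ 0.39354917 -0.13937455  0.074     ]
[296.78232 205.80246] [ 0.52743445 -0.16132195  0.        ] [ 0.52619433 -0.16039101  0.012     ] [ 0.51978702 -0.15558112  0.074     ]
[328.0864  209.20508] [ 0.51700097 -0.24892037  0.        ] [ 0.51586413 -0.24712232  0.012     ] [ 0.50999042 -0.23783236  0.074     ]
[322.8342  257.52548] [ 0.38297856 -0.23040735  0.        ] [ 0.38316836 -0.22879255  0.012     ] [ 0.38414901 -0.22044941  0.074     ]
```

View pics/crop.png

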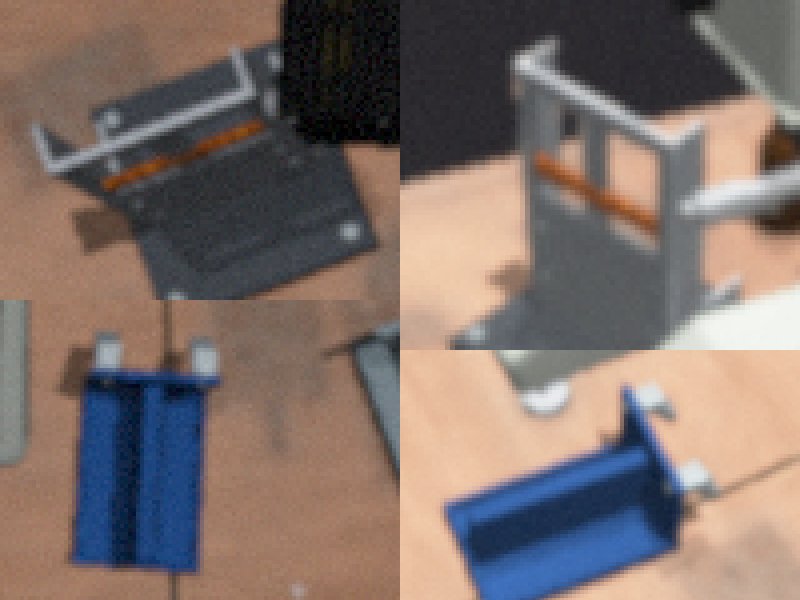

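The crop shows the stand plate's top edge and its bar, left top; the bracket's claws, rear edge and front corners are clear. Claws at (107,352) and (205,358) in the crop point to +x. Nothing but the tester's arm is near the stand. Now measuring.

```bash
cat > m.py <<'E'
from h import *
T=np.load("top0.npz");S=np.load("scene0.npz")
def om(f,l,s):
    h=cv2.cvtColor(f,cv2.COLOR_RGB2HSV); m=cv2.inRange(h,(5,150,90),(14,255,255)); k=np.zeros_like(m); k[s]=m[s]; ys,xs=np.where(k>0)
    r=cv2.minAreaRect(np.c_[xs,ys].astype(np.float32)); return r,cv2.boxPoints(r)
def show(n,ps,V,z):
    q=[ray(V["K"],V["R"],V["t"],*p,z) for p in ps]; d=q[1]-q[0]
    print(n,np.round(q,4).tolist(),"len",round(np.linalg.norm(d),4),"yaw",round(np.degrees(np.arctan2(-d[0],d[1])),1),"mid",np.round((q[0]+q[1])/2,4))
c1=lambda X,Y:((X+.5)/4-.5+80,(Y+.5)/4-.5+115)
c2=lambda X,Y:((X+.5)/4-.5+275,(Y-300+.5)/4-.5+190)
c3=lambda X,Y:((X-400+.5)/5-.5+195,(Y+.5)/5-.5+55)
c4=lambda X,Y:((X-400+.5)/4-.5+205,(Y-350+.5)/4-.5+210)
# yaw: line runs right->left (+y)
show("plate top T",[c1(250,92),c1(50,170)],T,.197)
show("bar top T",[c1(268,124),c1(103,184)],T,.135)
show("bar low T",[c1(268,130),c1(103,190)],T,.121)
show("plate top S",[c3(674,140),c3(520,62)],S,.197)
show("bar top S",[c3(656,214),c3(537,152)],S,.135)
show("bar low S",[c3(656,236),c3(537,172)],S,.121)
show("claws T",[c2(205,358),c2(107,352)],T,.070)
show("rear top T",[c2(219,380),c2(86,376)],T,.074)
show("front T",[c2(197,571),c2(74,563)],T,.012)
show("front S",[c4(487,602),c4(446,506)],S,.012)
show("rear top S",[c4(678,487),c4(627,388)],S,.074)
print("orange",om(T["f"],0,np.s_[130:180,90:160]),om(S["f"],0,np.s_[70:110,215:255]))
E
python3 m.py
```

```text
plate top T [[0.6764, 0.2244, 0.197], [0.6295, 0.3439, 0.197]] len 0.1283 yaw 21.4 mid [0.6529 0.2841 0.197 ]
bar top T [[0.6719, 0.23, 0.135], [0.6339, 0.3346, 0.135]] len 0.1113 yaw 20.0 mid [0.6529 0.2823 0.135 ]
bar low T [[0.6715, 0.2338, 0.121], [0.633, 0.3397, 0.121]] len 0.1127 yaw 20.0 mid [0.6522 0.2867 0.121 ]
plate top S [[0.6797, 0.2257, 0.197], [0.632, 0.3446, 0.197]] len 0.1281 yaw 21.9 mid [0.6558 0.2851 0.197 ]
bar top S [[0.6755, 0.242, 0.135], [0.6364, 0.3368, 0.135]] len 0.1025 yaw 22.4 mid [0.656  0.2894 0.135 ]
bar low S [[0.6738, 0.2388, 0.121], [0.635, 0.3355, 0.121]] len 0.1042 yaw 21.9 mid [0.6544 0.2871 0.121 ]
claws T [[0.5239, -0.233, 0.07], [0.5286, -0.1682, 0.07]] len 0.0649 yaw -4.1 mid [ 0.5262 -0.2006  0.07  ]
rear top T [[0.5088, -0.2412, 0.074], [0.5123, -0.1537, 0.074]] len 0.0876 yaw -2.3 mid [ 0.5106 -0.1974  0.074 ]
front T [[0.3836, -0.2316, 0.012], [0.3896, -0.1476, 0.012]] len 0.0843 yaw -4.1 mid [ 0.3866 -0.1896  0.012 ]
front S [[0.386, -0.2231, 0.012], [0.3914, -0.1488, 0.012]] len 0.0745 yaw -4.2 mid [ 0.3887 -0.1859  0.012 ]
rear top S [[0.5095, -0.2372, 0.074], [0.517, -0.1583, 0.074]] len 0.0793 yaw -5.5 mid [ 0.5133 -0.1978  0.074 ]
orange (((124.99392700195312, 153.48452758789062), (2.6260485649108887, 40.853336334228516), 68.5522689819336), array([[105.50166, 159.73148],
       [143.52596, 144.79337],
       [144.48619, 147.23758],
       [106.4619 , 162.17569]], dtype=float32)) (((233.74313354492188, 93.4770736694336), (25.05956268310547, 2.3027706146240234), 28.300758361816406), array([[222.16516 ,  88.55047 ],
       [223.2569  ,  86.52294 ],
       [245.3211  ,  98.40368 ],
       [244.22937 , 100.431206]], dtype=float32))
```

Stand: face mid (0.654, 0.286), yaw +21.5° (lengths 128/132, 104–111/108 check). Bracket: origin about (0.429, -0.191), yaw -4.3° (widths 84–88/86, claw pitch 65/64 check). Moving to it.

jog_arm(increments=[[[0.022,-0.034,0,0,0,0.04,1],[0.022,-0.034,0,0,0,0.04,1],[0.022,-0.034,0,0,0,0.04,1],[0.022,-0.034,0,0,0,0.04,1],[0.022,-0.034,0,0,0,0.04,1]]], grip_force=80)

```text
time_s: 0.6
ee_pos: [0.377, 0.4485, 0.2496]
tcp_rot: [[-0.979, 0.203, -0.0], [0.203, 0.979, -0.001], [0.0, -0.001, -1.0]]
ft_force: [0.6, 0.5, 1.0]
width: 0.0854
gripper_force: 0.0
```

jog_arm(increments=[[[0.022,-0.034,0,0,0,0.04,1],[0.022,-0.034,0,0,0,0.04,1],[0.022,-0.034,0,0,0,0.04,1],[0,-0.045,0,0,0,0.01,1],[0,-0.045,0,0,0,0,1]]])

```text
time_s: 1.1
ee_pos: [0.4427, 0.2562, 0.2495]
tcp_rot: [[-0.997, 0.076, -0.0], [0.076, 0.997, -0.001], [0.0, -0.001, -1.0]]
ft_force: [0.2, 0.0, 0.2]
width: 0.0855
gripper_force: 0.0
```

jog_arm(increments=[[[0,-0.045,0,0,0,0,1],[0,-0.045,0,0,0,0,1],[0,-0.045,0,0,0,0,1],[0,-0.045,0,0,0,0,1],[0,-0.045,0,0,0,0,1]]])

```text
time_s: 1.6
ee_pos: [0.4419, 0.0314, 0.2499]
tcp_rot: [[-0.997, 0.076, -0.0], [0.076, 0.997, 0.0], [0.0, 0.0, -1.0]]
ft_force: [0.3, -0.3, 0.1]
width: 0.0855
gripper_force: 0.0
```

jog_arm(increments=[[[0,-0.045,0,0,0,0,1],[0,-0.045,0,0,0,0,1],[0,-0.045,0,0,0,0,1],[-0.007,-0.045,0,0,0,0,1],[-0.007,-0.042,0,0,0,0,1]]])

```text
time_s: 2.1
ee_pos: [0.4277, -0.1908, 0.25]
tcp_rot: [[-0.997, 0.076, 0.0], [0.076, 0.997, -0.0], [-0.0, -0.0, -1.0]]
ft_force: [0.8, -0.1, -0.1]
width: 0.0855
gripper_force: 0.0
```

```bash
python3 - <<'E'
from h import *
s=env.observe(); print(s["joints"],s["ee_pos"],s["time_s"])
E
```

```text
[ -7.30627653   7.53974172  26.21301143 117.80413015  -4.03088389
  55.48724643 106.62918127] [ 0.42774513 -0.19077349  0.24998589] 2.1
```

jog_arm(increments=[[[0,0,-0.045,0,0,0,1],[0,0,-0.045,0,0,0,1],[0,0,-0.045,0,0,0,1],[0,0,-0.04,0,0,0,1],[0,0,-0.032,0,0,0,1]]])

```text
time_s: 2.6
ee_pos: [0.4274, -0.1884, 0.0407]
tcp_rot: [[-0.997, 0.076, -0.002], [0.076, 0.997, 0.0], [0.002, 0.0, -1.0]]
ft_force: [1.1, -0.6, 0.7]
width: 0.0856
gripper_force: 0.0
```

jog_arm(increments=[[[0,0,0,0,0,0,0],[0,0,0,0,0,0,0],[0,0,0,0,0,0,0],[0,0,0,0,0,0,0],[0,0,0,0,0,0,0]]], grip_force=80)

```text
time_s: 3.1
ee_pos: [0.4295, -0.189, 0.0444]
tcp_rot: [[-0.997, 0.076, 0.003], [0.076, 0.997, -0.001], [-0.003, -0.0, -1.0]]
ft_force: [0.2, -3.2, 1.5]
width: 0.0123
gripper_force: 1.5
```

jog_arm(increments=[[[0,0,0,0,0,0,0],[0,0,0,0,0,0,0],[0,0,0,0,0,0,0],[0,0,0,0,0,0,0],[0,0,0,0,0,0,0]]])

```text
time_s: 3.6
ee_pos: [0.4295, -0.1891, 0.0445]
tcp_rot: [[-0.997, 0.076, 0.003], [0.076, 0.997, -0.0], [-0.003, -0.0, -1.0]]
ft_force: [-1.3, 0.7, 10.6]
width: 0.0109
gripper_force: 79.1
```

jog_arm(increments=[[[0,0,0.02,0,0,0,0],[0,0,0.04,0,0,0,0],[0,0,0.04,0,0,0,0],[0,0,0.04,0,0,0,0],[0,0,0.04,0,0,0,0]]])

```text
time_s: 4.1
ee_pos: [0.4278, -0.1886, 0.225]
tcp_rot: [[-0.997, 0.076, 0.0], [0.076, 0.997, 0.0], [-0.0, 0.0, -1.0]]
ft_force: [1.2, -0.9, -1.6]
width: 0.0105
gripper_force: 77.9
```

jog_arm(increments=[[[0,0,0.03,0,0,0,0],[0,0,0,0,0,0,0],[0,0,0,0,0,0,0]]])

```text
time_s: 4.4
ee_pos: [0.4283, -0.1885, 0.2534]
tcp_rot: [[-0.997, 0.075, 0.001], [0.075, 0.997, 0.001], [-0.001, 0.001, -1.0]]
ft_force: [0.1, 0.9, -2.0]
width: 0.0113
gripper_force: 78.2
```

```bash
python3 - <<'E'
from h import *
s=env.observe(); print(s["ee_pos"],s["ft_force"],s["width"])
fs,K,R,t=cam("scene");np.savez("scene1.npz",f=fs,K=K,R=R,t=t)
ft,K,R,t=cam("top");np.savez("top1.npz",f=ft,K=K,R=R,t=t)
print(proj(K,R,t,s["ee_pos"]))
a=cv2.resize(ft[170:270,270:370],(400,400),interpolation=3)
b=cv2.resize(fs[150:250,200:300],(400,400),interpolation=3)
save("grasp.png",np.hstack([a,b]))
E
```

```text
[ 0.4282644  -0.18853993  0.25335957] [ 0.13499141  0.94647886 -2.04704422] 0.011266629474114826
[318.76564627 238.59267481]
```

View pics/grasp.png

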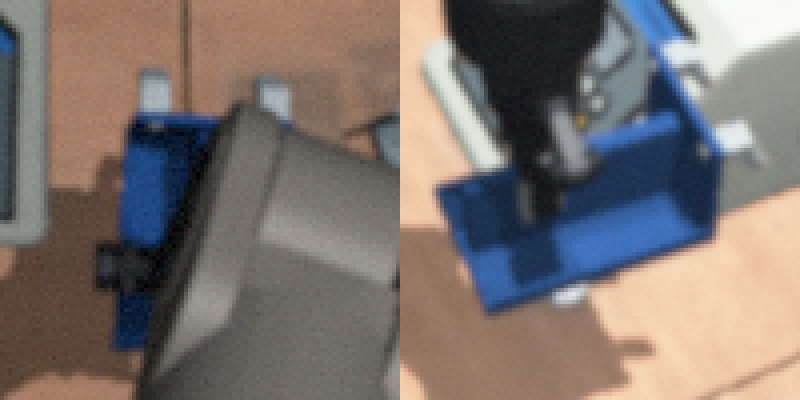

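Bracket is held level; claws at crop (155,92) and (273,98). Measuring its offset from the TCP.

```bash
python3 - <<'E'
from h import *
T=np.load("top1.npz");S=np.load("scene1.npz")
c=lambda X,Y:((X+.5)/4-.5+270,(Y+.5)/4-.5+170)
c2=lambda X,Y:((X-400+.5)/4-.5+200,(Y+.5)/4-.5+150)
g=lambda V,p,z:ray(V["K"],V["R"],V["t"],*p,z)
L,Rr=g(T,c(155,91),.279),g(T,c(273,98),.279); print(L,Rr,np.linalg.norm(L-Rr),"yaw",np.degrees(np.arctan2(-(L-Rr)[0],(L-Rr)[1])))
a=np.radians(-4.3);ex=np.array([np.cos(a),np.sin(a)]);ey=np.array([-ex[1],ex[0]])
m=(L+Rr)[:2]/2-np.array([.4283,-.1885]); print("claw mid rel TCP",m@ex,m@ey)
# scene: front-left lip, front-right bottom corner, rear right top
for p,z in((c2(438,190),.221),(c2(490,313),.209),(c2(716,165),.283)):
    q=g(S,p,z); d=q[:2]-np.array([.4283,-.1885]); print(q,d@ex,d@ey)
E
```

```text
[ 0.52769655 -0.16544669  0.279     ] [ 0.52322844 -0.22930574  0.279     ] 0.06401516554148533 yaw -4.002375168815755
claw mid rel TCP 0.09755452285929142 -0.001566109885772473
[ 0.39066662 -0.1476911   0.221     ] -0.04058724505681631 0.03787232097484742
[ 0.38517017 -0.22538904  0.209     ] -0.04024252887972714 -0.040019021582886276
[ 0.50282088 -0.24419811  0.283     ] 0.0784872890887607 -0.049953842142327634
```

jog_arm(increments=[[[0.002,0.02,0,0,0,0,0],[0.002,0.035,0,0,0,0,0],[0.002,0.035,0,0,0,0,0],[0.002,0.035,0,0,0,0,0],[0,0.035,0,0,0,0,0]]])

```text
time_s: 5.0
ee_pos: [0.4355, -0.0275, 0.2515]
tcp_rot: [[-0.997, 0.076, -0.003], [0.076, 0.997, -0.001], [0.003, -0.001, -1.0]]
ft_force: [1.0, -0.5, -1.5]
width: 0.0111
gripper_force: 78.1
```

jog_arm(increments=[[[0,0.035,0,0,0,0,0],[0,0.035,0,0,0,0,0],[0,0.035,0,0,0,0,0],[0,0.035,0,0,0,0.05,0],[0,0.035,0,0,0,0.1,0]]])

```text
time_s: 5.5
ee_pos: [0.4353, 0.1471, 0.2513]
tcp_rot: [[-0.997, -0.077, -0.003], [-0.077, 0.997, -0.002], [0.003, -0.001, -1.0]]
ft_force: [0.9, 0.3, -2.2]
width: 0.0105
gripper_force: 78.3
```

jog_arm(increments=[[[0,0.035,0,0,0,0.1,0],[0,0.035,0,0,0,0.1,0],[0,0.015,0,0,0,0.1,0],[0,0,0,0,0,0,0]]])

```text
time_s: 5.9
ee_pos: [0.4352, 0.2334, 0.2511]
tcp_rot: [[-0.929, -0.371, -0.003], [-0.371, 0.929, -0.001], [0.003, 0.0, -1.0]]
ft_force: [-0.1, -0.3, -2.2]
width: 0.0105
gripper_force: 78.2
```

jog_arm(increments=[[[0.02,0,-0.03,0,0,0,0],[0.02,0,-0.03,0,0,0,0],[0.02,-0.001,-0.03,0,0,0,0],[0.019,-0.001,-0.013,0,0,0,0],[0,0,0,0,0,0,0]]])

```text
time_s: 6.4
ee_pos: [0.5159, 0.2259, 0.1466]
tcp_rot: [[-0.933, -0.36, -0.004], [-0.36, 0.933, -0.004], [0.005, -0.003, -1.0]]
ft_force: [-0.2, 0.1, -2.2]
width: 0.0108
gripper_force: 78.1
```

```bash
python3 - <<'E'
from h import *
s=env.observe(); print(s["ee_pos"],s["ft_force"],s["width"])
fs,K,R,t=cam("scene");np.savez("scene2.npz",f=fs,K=K,R=R,t=t)
ft,K,R,t=cam("top");np.savez("top2.npz",f=ft,K=K,R=R,t=t)
a=cv2.resize(ft[110:210,90:190],(400,400),interpolation=3)
b=cv2.resize(fs[50:150,180:280],(400,400),interpolation=3)
save("pre.png",np.hstack([a,b]))
E
```

```text
[0.51589177 0.22591195 0.14659068] [-0.15600194  0.0579265  -2.21213197] 0.010809009642654837
```

View pics/pre.png

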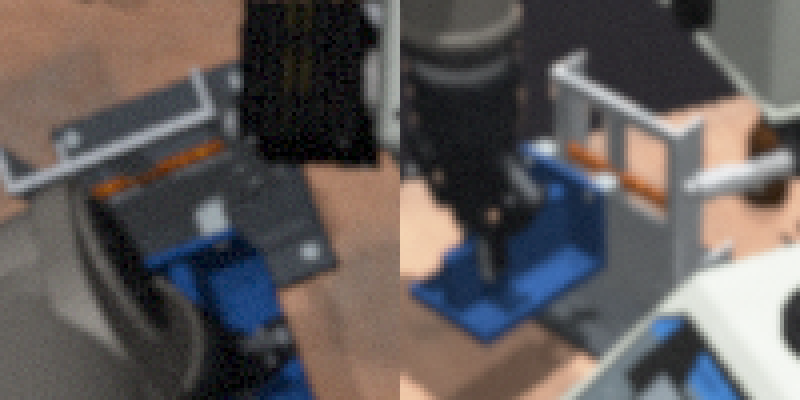

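Bracket is before the plate; the right claw's top is at crop (212,217), the rear edge at (150,265)-(235,235). Checking it against the slot.

```bash
python3 - <<'E'
from h import *
T=np.load("top2.npz")
c=lambda X,Y:((X+.5)/4-.5+90,(Y+.5)/4-.5+110)
g=lambda p,z:ray(T["K"],T["R"],T["t"],*p,z)
a=np.radians(21.5);ex=np.array([np.cos(a),np.sin(a)]);ey=np.array([-ex[1],ex[0]]);o=np.array([.654,.2855])
for n,p,z in(("claw",c(212,217),.172),("edgeR",c(235,235),.176),("edgeL",c(150,266),.176),("barR",c(224,142),.135),("plateR",c(213,112),.197),("plateL",c(10,190),.197)):
    q=g(p,z)[:2]; print(n,q,(q-o)@ex,(q-o)@ey)
q=np.array([.5159,.2259])-o;print(q@ex,q@ey)
E
```

```text
claw [0.61681507 0.22844892] -0.055506804295005444 -0.03945300080481528
edgeR [0.60463004 0.21288917] -0.07254663947851021 -0.049464240567241975
edgeL [0.58594785 0.26442726] -0.07104010393502176 0.005334745790009113
barR [0.67327492 0.23262316] -0.0014457023160498743 -0.05626182798319688
plateR [0.67634177 0.22254254] -0.002286808593390967 -0.06676501784521538
plateL [0.62953612 0.34386481] -0.001370849144911983 0.0632696862430574
-0.15033413925108569 -0.004839067641103197
```

jog_arm(increments=[[[-0.002,0.006,0,0,0,0,0],[0,0,0,0,0,0,0]]])

```text
time_s: 6.7
ee_pos: [0.5126, 0.2366, 0.1508]
tcp_rot: [[-0.93, -0.367, 0.0], [-0.367, 0.93, 0.001], [-0.001, 0.001, -1.0]]
ft_force: [-0.8, 0.3, -2.4]
width: 0.0107
gripper_force: 78.1
```

jog_arm(increments=[[[0.01,0.004,0,0,0,0,0],[0.01,0.004,0,0,0,0,0],[0.01,0.004,0,0,0,0,0],[0.01,0.004,0,0,0,0,0],[0,0,0,0,0,0,0]]])

```text
time_s: 7.2
ee_pos: [0.5553, 0.2519, 0.15]
tcp_rot: [[-0.931, -0.365, 0.001], [-0.365, 0.931, 0.0], [-0.001, -0.0, -1.0]]
ft_force: [-0.1, 0.3, -2.4]
width: 0.0109
gripper_force: 78.1
```

jog_arm(increments=[[[0.006,0.002,0,0,0,0,0],[0.006,0.002,0,0,0,0,0],[0,0,0,0,0,0,0]]])

```text
time_s: 7.5
ee_pos: [0.5663, 0.2554, 0.15]
tcp_rot: [[-0.931, -0.365, 0.001], [-0.365, 0.931, 0.0], [-0.001, -0.0, -1.0]]
ft_force: [0.1, -0.4, -1.6]
width: 0.0109
gripper_force: 78.1
```

jog_arm(increments=[[[0.004,0.001,0,0,0,0,0],[0,0,0,0,0,0,0]]])

```text
time_s: 7.7
ee_pos: [0.5698, 0.2562, 0.1501]
tcp_rot: [[-0.931, -0.365, 0.0], [-0.365, 0.931, 0.0], [-0.0, -0.0, -1.0]]
ft_force: [-1.3, 0.1, -2.2]
width: 0.011
gripper_force: 78.1
```

jog_arm(increments=[[[0.003,0.001,0,0,0,0,0],[0,0,0,0,0,0,0]]])

```text
time_s: 7.9
ee_pos: [0.5706, 0.2564, 0.1494]
tcp_rot: [[-0.931, -0.366, -0.004], [-0.366, 0.931, -0.002], [0.005, -0.0, -1.0]]
ft_force: [-4.7, -2.5, 0.0]
width: 0.0107
gripper_force: 78.5
```

```bash
python3 - <<'E'
from h import *
s=env.observe(); print(s["ee_pos"],s["ft_force"],s["torque"])
fs,K,R,t=cam("scene")
ft,K,R,t=cam("top")
a=cv2.resize(ft[110:210,90:190],(400,400),interpolation=3)
b=cv2.resize(fs[50:150,180:280],(400,400),interpolation=3)
save("ins.png",np.hstack([a,b]))
E
```

```text
[0.57058115 0.25640022 0.14939343] [-4.68628505 -2.49658059  0.03042911] [-0.37453731  0.97254916  0.04302686]
```

View pics/ins.png

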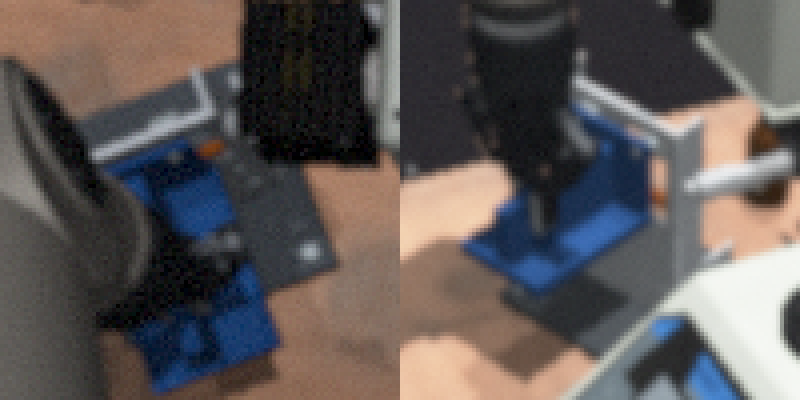

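Rear face touches the plate with about 5 N, so the claws are through. Lowering.

jog_arm(increments=[[[-0.001,0,-0.006,0,0,0,0],[0,0,-0.006,0,0,0,0],[0,0,-0.004,0,0,0,0],[0,0,0,0,0,0,0]]])

```text
time_s: 8.4
ee_pos: [0.5703, 0.2568, 0.1328]
tcp_rot: [[-0.931, -0.366, -0.003], [-0.366, 0.931, -0.001], [0.003, -0.0, -1.0]]
ft_force: [-4.3, -1.6, -2.7]
width: 0.0109
gripper_force: 78.1
```

jog_arm(increments=[[[0,0,-0.004,0,0,0,0],[0,0,-0.004,0,0,0,0],[0,0,0,0,0,0,0]]])

```text
time_s: 8.7
ee_pos: [0.5702, 0.2567, 0.1251]
tcp_rot: [[-0.931, -0.366, -0.003], [-0.366, 0.931, -0.001], [0.003, -0.0, -1.0]]
ft_force: [-4.9, -1.7, -1.7]
width: 0.0108
gripper_force: 78.4
```

jog_arm(increments=[[[0,0,-0.003,0,0,0,0],[0,0,-0.002,0,0,0,0],[0,0,0,0,0,0,0]]])

```text
time_s: 9.0
ee_pos: [0.5703, 0.2567, 0.1204]
tcp_rot: [[-0.931, -0.366, -0.003], [-0.366, 0.931, -0.001], [0.003, -0.0, -1.0]]
ft_force: [-4.9, -1.1, -1.5]
width: 0.0109
gripper_force: 78.6
```

jog_arm(increments=[[[0,0,-0.003,0,0,0,0],[0,0,0,0,0,0,0]]])

```text
time_s: 9.2
ee_pos: [0.5703, 0.2567, 0.1181]
tcp_rot: [[-0.931, -0.366, -0.003], [-0.366, 0.931, -0.001], [0.003, -0.0, -1.0]]
ft_force: [-8.9, -4.8, 3.0]
width: 0.011
gripper_force: 79.4
```

Contact with the bar at TCP z 0.118, as predicted. Pressing.

jog_arm(increments=[[[0,0,-0.003,0,0,0,0],[0,0,-0.003,0,0,0,0],[0,0,0,0,0,0,0]]])

```text
time_s: 9.5
ee_pos: [0.5702, 0.2567, 0.1125]
tcp_rot: [[-0.931, -0.366, -0.003], [-0.366, 0.931, -0.001], [0.003, 0.0, -1.0]]
ft_force: [-8.9, -3.8, 7.4]
width: 0.0109
gripper_force: 79.9
```

jog_arm(increments=[[[0,0,-0.003,0,0,0,0],[0,0,-0.002,0,0,0,0],[0,0,0,0,0,0,0]]])

```text
time_s: 9.8
ee_pos: [0.5702, 0.2567, 0.1076]
tcp_rot: [[-0.931, -0.366, -0.003], [-0.366, 0.931, -0.001], [0.003, 0.0, -1.0]]
ft_force: [-10.3, -3.1, 8.5]
width: 0.0109
gripper_force: 80.0
```

jog_arm(increments=[[[0,0,-0.002,0,0,0,0],[0,0,0,0,0,0,0]]])

```text
time_s: 10.0
ee_pos: [0.5698, 0.2565, 0.1063]
tcp_rot: [[-0.931, -0.365, -0.004], [-0.365, 0.931, -0.001], [0.004, 0.0, -1.0]]
ft_force: [-14.7, -6.4, 14.8]
width: 0.0107
gripper_force: 81.2
```

jog_arm(increments=[[[0,0,-0.002,0,0,0,0],[0,0,0,0,0,0,0]]])

```text
time_s: 10.2
ee_pos: [0.5692, 0.2562, 0.1044]
tcp_rot: [[-0.931, -0.365, -0.005], [-0.365, 0.931, -0.002], [0.005, 0.0, -1.0]]
ft_force: [-17.2, -7.2, 18.4]
width: 0.011
gripper_force: 82.1
```

jog_arm(increments=[[[0,0,-0.001,0,0,0,0],[0,0,0,0,0,0,0]]])

```text
time_s: 10.4
ee_pos: [0.5689, 0.2561, 0.1035]
tcp_rot: [[-0.931, -0.365, -0.005], [-0.365, 0.931, -0.002], [0.006, 0.0, -1.0]]
ft_force: [-18.3, -6.9, 20.1]
width: 0.0108
gripper_force: 82.6
```

Force climbed from about 8 N to 20 N after 12 mm of travel: the bar is at its stop. Relieving, opening and backing up.

jog_arm(increments=[[[0,0,0.001,0,0,0,0],[0,0,0.001,0,0,0,0],[0,0,0,0,0,0,0.4],[0,0,0,0,0,0,0.7],[0,0,0,0,0,0,0.7]]])

```text
time_s: 10.9
ee_pos: [0.5727, 0.2577, 0.1045]
tcp_rot: [[-0.931, -0.365, 0.002], [-0.365, 0.931, 0.001], [-0.003, 0.0, -1.0]]
ft_force: [0.1, 0.3, -0.1]
width: 0.0539
gripper_force: 0.0
```

jog_arm(increments=[[[0,0,0,0,0,0,0.7],[0,0,0,0,0,0,0.7],[0,0,0.01,0,0,0,0.7],[0,0,0.03,0,0,0,0.7],[0,0,0.04,0,0,0,0.7]]])

```text
time_s: 11.4
ee_pos: [0.5703, 0.2567, 0.1838]
tcp_rot: [[-0.931, -0.366, -0.003], [-0.366, 0.931, -0.002], [0.004, -0.001, -1.0]]
ft_force: [1.2, 1.0, -0.4]
width: 0.0597
gripper_force: 0.0
```

jog_arm(increments=[[[-0.02,-0.008,0.04,0,0,0,0.7],[-0.04,-0.01,0.03,0,0,0,0.7],[-0.04,-0.01,0,0,0,0,0.7],[-0.03,0,0,0,0,0,0.7],[0,0,0,0,0,0,0.7]]])

```text
time_s: 11.9
ee_pos: [0.4388, 0.2294, 0.2544]
tcp_rot: [[-0.93, -0.368, -0.001], [-0.368, 0.93, 0.001], [0.0, 0.001, -1.0]]
ft_force: [0.4, -0.0, 0.3]
width: 0.0603
gripper_force: 0.0
```

```bash
python3 - <<'E'
from h import *
s=env.observe(); print(s["ee_pos"],s["ft_force"],s["width"])
fs,K,R,t=cam("scene");np.savez("scene3.npz",f=fs,K=K,R=R,t=t)
ft,K,R,t=cam("top");np.savez("top3.npz",f=ft,K=K,R=R,t=t)
a=cv2.resize(ft[110:210,90:190],(400,400),interpolation=3)
b=cv2.resize(fs[50:150,180:280],(400,400),interpolation=3)
save("end.png",np.hstack([a,b]))
E
```

```text
[0.43883618 0.22939565 0.25439621] [ 0.43604685 -0.03614189  0.316992  ] 0.060258810902613126
```

View pics/end.png

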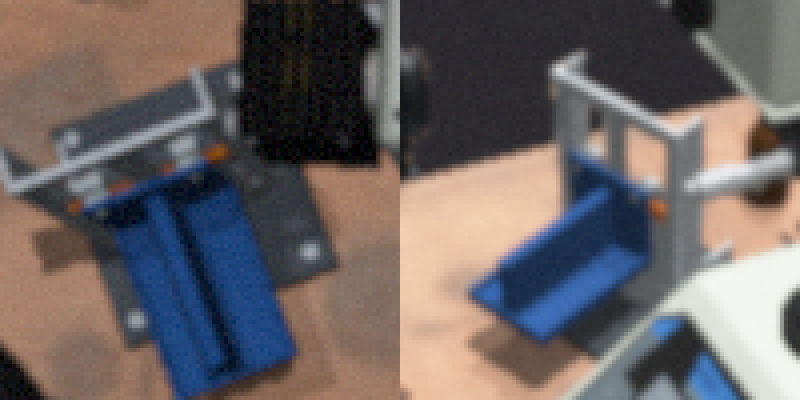

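The bracket hangs with both claws behind the plate and the bar's ends visible, right end at crop (655,208). Triangulating heights.

```bash
python3 - <<'E'
from h import *
T=np.load("top3.npz");S=np.load("scene3.npz");T0=np.load("top0.npz");S0=np.load("scene0.npz")
ct=lambda X,Y:((X+.5)/4-.5+90,(Y+.5)/4-.5+110)
cs=lambda X,Y:((X-400+.5)/4-.5+180,(Y+.5)/4-.5+50)
P=lambda V:V["K"]@np.c_[V["R"],V["t"]]
a=np.radians(21.5);ex=np.array([np.cos(a),np.sin(a)]);ey=np.array([-ex[1],ex[0]]);o=np.array([.654,.2855])
def tri(n,p,q):
    X=cv2.triangulatePoints(P(T),P(S),np.array(p,float).reshape(2,1),np.array(q,float).reshape(2,1)).ravel();X=X[:3]/X[3]
    d=X[:2]-o;print(n,np.round(X,4),"stand",np.round([d@ex,d@ey],4))
tri("rear R top",ct(222,160),cs(652,192)); tri("rear L top",ct(85,207),cs(572,152))
tri("front R",ct(297,353),cs(545,338)); tri("claw mid R",ct(182,150),cs(642,183))
def om(V,s):
    h=cv2.cvtColor(V["f"],cv2.COLOR_RGB2HSV); m=cv2.inRange(h,(4,140,80),(15,255,255)); k=np.zeros_like(m); k[s]=m[s]; ys,xs=np.where(k>0); return xs.mean().round(2),ys.mean().round(2),len(xs)
# right end of bar in scene view: now and at start (same columns), with predictions
s=np.s_[85:112,242:248]; print("bar S before/now",om(S0,s),om(S,s))
for z in(.128,.116):
    b=o+ey*-.050; print("pred",z,proj(S["K"],S["R"],S["t"],[*b,z]),proj(T["K"],T["R"],T["t"],[*b,z]))
s=np.s_[140:155,143:150]; print("bar T before/now",om(T0,s),om(T,s))
E
```

```text
rear R top [0.6586 0.2302 0.1472] stand [-0.016  -0.0531]
rear L top [0.6312 0.3197 0.137 ] stand [-0.0086  0.0402]
front R [0.5464 0.198  0.068 ] stand [-0.1322 -0.0419]
claw mid R [0.667  0.2602 0.1342] stand [ 0.0028 -0.0283]
bar S before/now (np.float64(243.36), np.float64(98.55), 11) (np.float64(244.0), np.float64(102.0), 9)
pred 0.128 [245.34530525 100.04612767] [143.89181003 146.17136105]
pred 0.116 [245.36824242 103.19033159] [145.15750844 147.27807306]
bar T before/now (np.float64(143.71), np.float64(146.0), 7) (np.float64(144.45), np.float64(147.73), 11)
```

Bar end dropped about 3.4 px against 3.1 px predicted for the full 12 mm, and the rear top (0.137) fits an underside of 63 mm. The force step agrees. Handing in.

```bash
python3 -c "
from cell import env
print(env.sign_off())"
```

```text
the job is handed in; nothing more can be done
None
```

The blue bracket hangs hooked on the stand with the orange bar pressed to its stop, by force and camera measurements; the gripper is clear, the grey tray was left alone, and the job was handed in at about 12 s with no verdict returned.

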